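# Set up a tube on vee blocks against a stop

### The job

Set up the long tube for tacking. First stand one vee block, vee upwards, in the middle of each of the two low aluminium plates with its groove running along the row of plates, and lay the drilled rectangular block flat in the middle of the raised dark stand, its long side along the long side of the stand. Then lay the long tube in both vees, its end towards the stand no more than about 1.5 cm from the block on the stand; leave the short tube and the nut where they are.

Things in the scene. Friction and masses are not known exactly. Their poses are not given: they have to be found in the camera images.
- v_block_a: lighter grey steel vee block, 50 (x) x 60 (y) x 45 (z) mm, 0.62 kg, loose, right way up. Origin: centre of its underside, z up. A 90 degree groove runs along x in its top, 43 mm wide at the top, bottom 23.5 mm above the underside; the tube's axis will lie 47.5 mm above the underside. Grip the flat sides, 60 mm apart along y. The two vee blocks are interchangeable.
- v_block_b: darker grey steel vee block, same size, mass and axes as v_block_a.
- stop_block: ground steel 1-2-3 block with drilled holes, 51 (x) x 76 (y) x 25 (z) mm, 0.75 kg, loose, lying flat on the bench. Origin: centre of its underside, z up; grip it across its x (51 mm).
- long_tube: plain round steel tube, 34 mm diameter, 280 mm long, 0.35 kg; it and the short tube lie side by side, 90 mm apart, in the wooden rack, in either place, middle within 10 mm of the rack's. Origin: middle of the tube on its axis (37 mm above the bench at the start), its x is the tube's axis. Either end may face the stop.
- short_tube: the same steel tube, but only 180 mm long, in the other place of the rack; it stays there. Origin: its middle on the axis, x is the tube's axis.
- rack: fixed low wooden rack, 174 (x) x 160 (y) mm: two cross bars (18 mm wide, at x = -78 and +78 mm), tops 20 mm high, carry the tubes at y = -45 and +45 mm along x, between small cheeks that rise to 31 mm; open between the bars but for 10 mm high struts at y = -70 and +70 mm. Origin: centre of its underside.
- mid_plate: fixed low aluminium plate, 96 (x) x 80 (y) mm, 5 mm thick, cross lines on top, the middle one of three targets in a row along its y; the other plate stands 125 to 145 mm away on one side of it, the stop stand as far on the other side, either way round. Origin: centre of its underside, z up.
- end_plate: the second low aluminium plate, same as mid_plate and parallel to it, at one end of the row.
- stop_stand: fixed dark steel stand at the other end of the row, parallel to the plates: 96 (x) x 68 (y) mm foot, raised top 80 (x) x 54 (y) mm, flat, 28 mm above the bench. The stop block belongs flat on it with its long side (block y) along the stand's x. Origin: centre of its underside, z up.
- nut: large steel hexagon nut, 30 x 34 x 22 mm, lying on the bench near the blocks; it stays there. Origin: centre of its underside.
Not all that is in view belongs to the job. What is shaped like the stop_block but green is not meant.

How it is judged:
By the outcome, as a careful person would: the job done as asked, in the order asked, and still so for the second after the job is handed in, with the robot touching nothing.
It also fails if it takes over 101 s, if anything falls off the work surface, if the arm or the gripper's body presses on something with over 40 N, if the wrist force passes 120 N, or if a joint passes its speed limit or range.

### The arm

A 6-joint arm with a two-finger parallel gripper is mounted at the origin on the work surface; the furniture and walls round the work are solid. World frame = base frame: x ahead of the robot, y to its left, z up, the work surface at z = 0. Lengths are in m, angles in rad, forces in N, time in s.
With the tool pointing down it reaches from about 0.375 to 0.975 m from the base axis. Payload 3.8 kg.
Tool frame: the origin (TCP) lies midway between the tips of the shut fingers; the grasp point (between the pads) lies 19 mm behind it; z points along the fingers, y is the line along which they close (so a half turn about z gives the same grasp; the last joint's range is limited). The gripper opens to 88 mm and grips with 3 to 60 N. Pads are 18 mm wide; open, the fingers measure 123 mm over their backs; the gripper's body (75 mm by 187 mm) begins 45 mm behind the grasp point.
Start: joints at [-1.218, 0.264, 1.604, -0, 1.274, -0.037], TCP at [0.256, -0.624, 0.2] pointing down, gripper open.
Joint ranges: [-2.63, 2.63], [-0.94, 2.18], [0.31, 2.57], [-1.31, 4.45], [0, 2.66], [-2.55, 2.55]. Speed limits (rad/s): [2.57, 2.57, 3.14, 3.14, 3.14, 3.14].

### API

Orientations are given as a rotation vector (axis times angle).
In Python, from cell import manip, inverse_kinematics, cams, order gives the robot as it stands. Calls block until the motion is done:
- manip.move_pose(position, orientation): joint-space move of the TCP to a pose.
- manip.move_linear(position, rate=0.15, rot=None): straight line of the TCP; rot=None keeps the orientation; rate is the mean speed in m/s.
- manip.set_joints(angles): joint-space move.
- manip.set_gripper(opening, force=None): finger opening in m; force is the grip in N (None keeps the last); returns when the fingers have stopped.
- manip.dwell(seconds).
- inverse_kinematics(position, orientation): joint angles nearest the present ones, or None.
- manip.state(): the state.
- cams.capture(name): name is "side" or "top"; returns a dict with "image" (420x560x3 uint8, blue, green, red), "z_map" (420x560 float32, m along the optical axis (not along the pixel's ray), 0 where there is no reading), "intrinsics" (3x3 intrinsics, pixels), "k1" (the pictures are not rectified: a ray, as slopes to the right and down, at radius r is drawn at 1 + k1 r^2 times it, then the intrinsics apply), "position" and "orientation" of the camera in the world. Camera axes: x right, y down, z forward; pixel columns grow to the right and rows downward; lengths in m; the calibration is good to about 2 mm. A picture is of the moment at which its call begins.
A pose or a line that the arm cannot do raises manip.IKError and nothing moves.
- order.close_job(): hands the job in; it is judged then, once.
The state is a dict: "clock": time; "joint_pos": joint angles; "joint_velocities": joint speeds; "tau": joint torques, N m; "tool_pos": TCP position; "tcp_rot": TCP orientation; "contact_force": force on the tool from outside, world axes, zero at the start; "moment": the same for the moment, N m; "gripper_width": finger opening in m; "grasp_force": force on a finger pad.
Only numpy, scipy, OpenCV 4.12 (cv2) and the standard library are available. Lean on these libraries where they do the work, as an engineer would, in place of code of your own. Each camera call takes 0.05 s, during which the arm holds its last target. There are 200 camera calls.

## Working session

There is one attempt and no reset: what is moved stays moved. The work goes in short steps, each a Python script; the robot and the scene stay as the last script left them, time stands still between calls to the robot, and variables do not carry over. Pictures are saved under pics/ and viewed, at most 14 in all, crops included, and the job is handed in when it is done.

```bash
ls; mkdir -p pics; python3 - <<'E'
from cell import manip, cams
import cv2, numpy as np
for n in ("top","side"):
    c=cams.capture(n); cv2.imwrite(f"pics/{n}0.png",c["image"]); np.savez(f"{n}0.npz",**c)
    print(n,c["intrinsics"],c["k1"],c["position"],c["orientation"],(c["z_map"]==0).mean())
print(manip.state())
E
```

```text
pics
top [[425.50877773   0.         286.49233332]
 [  0.         425.50877773 221.44723013]
 [  0.           0.           1.        ]] -0.12974707703542235 [ 0.41293125 -0.00515894  1.34922101] [-2.17107987  2.20321791 -0.09077979] 0.004102891156462585
side [[453.48728958   0.         284.22891955]
 [  0.         453.48728958 217.55060802]
 [  0.           0.           1.        ]] -0.08250917215583567 [0.36076596 0.98410705 0.5324201 ] [-0.11702558  2.59666885 -1.62667097] 0.025246598639455782
{'clock': 0.1, 'joint_pos': array([-1.21788283e+00,  2.64666583e-01,  1.60519410e+00,  4.74844757e-06,
        1.27371166e+00, -3.69084234e-02]), 'joint_velocities': array([-9.76827588e-04, -1.81426422e-03, -2.57776270e-03, -4.08060320e-04,
       -3.96795935e-05, -8.92708348e-04]), 'tau': array([ 2.02948290e-04, -5.03619397e+01, -3.58071220e+01,  7.30842305e-02,
        2.33112113e-02, -5.41356485e-05]), 'tool_pos': array([ 0.25626757, -0.62370165,  0.19854356]), 'tcp_rot': array([-3.08018802e+00, -6.08080153e-01,  4.81955294e-04]), 'contact_force': array([ 0.47601203, -0.24432516, -0.35531577]), 'moment': array([ 0.02738937, -0.07857431,  0.00026666]), 'grasp_force': 0.0, 'gripper_width': 0.08829931085145372}
```

View pics/top0.png

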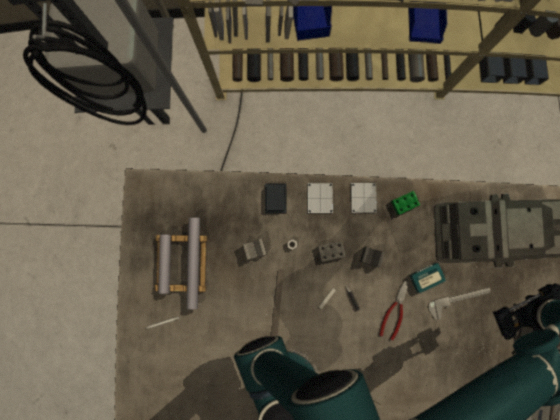

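View pics/side0.png

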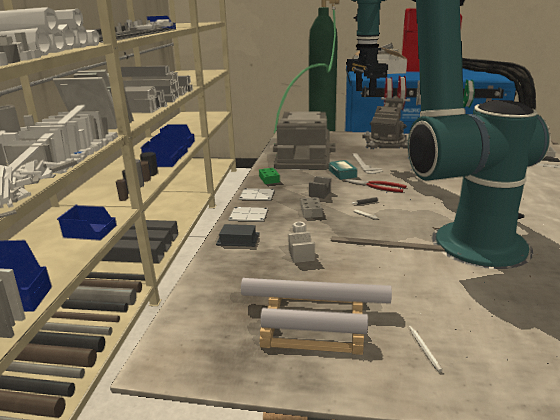

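Top view (image up = +x, left = +y): stand at (275,198), plates (320,198) and (363,198). Stop block candidates are the grey drilled block (330,251) and the green one (404,204, not meant). Vee blocks could be (254,249) and (367,257), to be told apart from the vise at (480,230). The nut is at (292,244). Long tube candidates are (194,262), longer, and (164,263), shorter. I choose the grey block and the longer tube, and check them in a crop.

```bash
cat > h.py <<'E'
import numpy as np, cv2
from scipy.spatial.transform import Rotation as R
def cloud(c):
    """world xyz for every pixel (undistorted), HxWx3"""
    h,w=c["z_map"].shape; K=c["intrinsics"]
    v,u=np.mgrid[:h,:w].astype(float)
    p=cv2.undistortPoints(np.stack([u,v],-1).reshape(-1,1,2),K,np.array([float(c["k1"]),0,0,0,0]) ,None,None,None) if False else None
    d=np.stack([(u-K[0,2])/K[0,0],(v-K[1,2])/K[1,1]],-1); s=d.copy()
    for _ in range(20): s=d/(1+float(c["k1"])*(s**2).sum(-1,keepdims=True))
    P=np.concatenate([s,np.ones((h,w,1))],-1)*c["z_map"][...,None]
    return P@R.from_rotvec(c["orientation"]).as_matrix().T+c["position"]
def project(c,P):
    q=(np.atleast_2d(P)-c["position"])@R.from_rotvec(c["orientation"]).as_matrix()
    s=q[:,:2]/q[:,2:]; s=s*(1+float(c["k1"])*(s**2).sum(1,keepdims=True))
    K=c["intrinsics"]; return s*[K[0,0],K[1,1]]+[K[0,2],K[1,2]]
def pix2world(c,u,v,z):
    """pixel on plane of height z"""
    K=c["intrinsics"]; d=np.array([(u-K[0,2])/K[0,0],(v-K[1,2])/K[1,1]]); s=d.copy()
    for _ in range(20): s=d/(1+float(c["k1"])*(s@s))
    r=R.from_rotvec(c["orientation"]).as_matrix()@np.r_[s,1]
    return c["position"]+r*(z-c["position"][2])/r[2]
E
sed -i '/if False/d' h.py
python3 - <<'E'
import numpy as np,cv2
from h import *
c=dict(np.load("top0.npz")); im=c["image"]
def crop(u0,u1,v0,v1,k,n): cv2.imwrite(f"pics/{n}.png",cv2.resize(im[v0:v1,u0:u1],None,fx=k,fy=k,interpolation=cv2.INTER_CUBIC))
crop(232,392,172,277,5,"c_blocks"); crop(140,220,210,315,5,"c_rack")
X=cloud(c); z=X[...,2]
print("bench z",np.median(z[280:330,150:180]),z[300:310,150:160].std())
for n,(u,v) in dict(stand=(275,198),p1=(320,198),p2=(363,198),sb=(330,251),va=(254,249),vb=(367,257),nut=(292,244),L=(194,262),S=(164,263)).items(): print(n,X[v,u].round(4))
for n,(u0,u1,v0,v1),lo,hi in [("stand",(258,292,178,218),.02,.05),("sb",(312,350,236,268),.015,.05),("va",(240,272,232,266),.02,.07),("vb",(351,384,242,274),.02,.07),("p1",(302,338,178,218),.003,.02),("p2",(346,380,178,218),.003,.02),("L",(185,202,212,312),.042,.08),("S",(155,172,230,300),.042,.08)]:
    s=X[v0:v1,u0:u1].reshape(-1,3); s=s[(s[:,2]>lo)&(s[:,2]<hi)]
    print(n,len(s),"zmed %.4f zmax %.4f"%(np.median(s[:,2]),s[:,2].max()),cv2.minAreaRect((s[:,:2]*1000).astype(np.float32)))
E
```

```text
bench z 0.00064865846911355 0.003030089226000495
stand [0.586  0.0181 0.027 ]
p1 [ 0.5875 -0.1252  0.0008]
p2 [ 5.860e-01 -2.639e-01 -3.000e-04]
sb [ 0.4179 -0.1506  0.0265]
va [0.4277 0.0859 0.0189]
vb [ 0.3973 -0.2628  0.0439]
nut [ 0.4421 -0.0334 -0.0018]
L [0.39   0.2679 0.0512]
S [0.3877 0.3614 0.0502]
stand 425 zmed 0.0277 zmax 0.0361 ((588.4992065429688, 18.2259578704834), (50.346641540527344, 79.43445587158203), 89.19035339355469)
sb 365 zmed 0.0251 zmax 0.0322 ((417.74053955078125, -155.60256958007812), (50.763343811035156, 76.9454574584961), 10.317022323608398)
va 323 zmed 0.0386 zmax 0.0514 ((427.8072509765625, 84.16166687011719), (50.12697219848633, 60.20878982543945), 15.249663352966309)
vb 323 zmed 0.0388 zmax 0.0520 ((397.3312683105469, -281.11773681640625), (60.907222747802734, 49.86381530761719), 71.0060043334961)
p1 644 zmed 0.0053 zmax 0.0137 ((589.0072021484375, -123.52564239501953), (112.04228210449219, 125.87893676757812), 88.8618392944336)
p2 628 zmed 0.0054 zmax 0.0145 ((587.4425659179688, -261.9390869140625), (107.88202667236328, 126.90027618408203), 88.74542999267578)
L 926 zmed 0.0506 zmax 0.0606 ((387.2306823730469, 273.1520690917969), (34.220733642578125, 276.2822265625), 88.28878784179688)
S 560 zmed 0.0507 zmax 0.0594 ((384.8147888183594, 363.0581359863281), (32.99177932739258, 178.49705505371094), 88.81612396240234)
```

View pics/c_blocks.png

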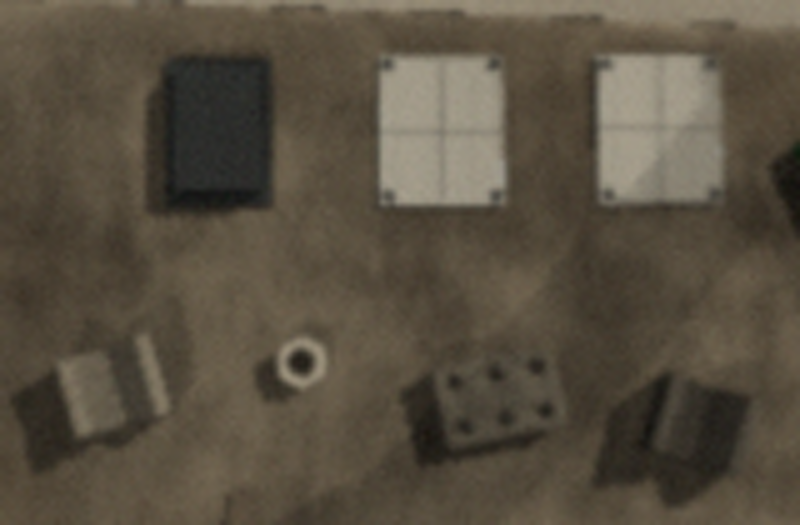

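View pics/c_rack.png

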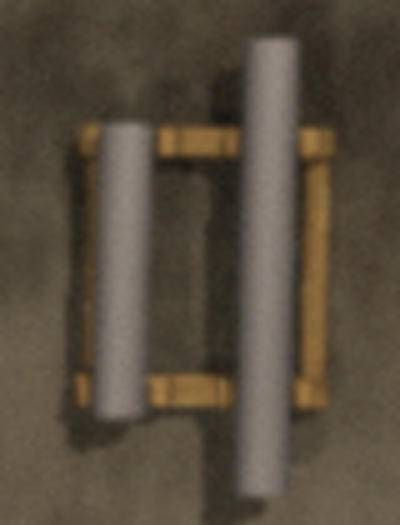

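The crops show the grey drilled block with 2x3 holes at crop (500,402), the vee blocks upright at (115,385) lighter and (698,432) darker, and the plate crosses at (442,131) and (660,128). The long tube is the right-hand one in the rack, protruding past both bars. Next I refine the plates and cross-check with the side camera.

```bash
python3 - <<'E'
import numpy as np,cv2
from h import *
c=dict(np.load("top0.npz")); s=dict(np.load("side0.npz"))
for n,(u0,u1,v0,v1) in dict(p1=(300,340,175,222),p2=(345,382,175,222)).items():
    g=cv2.cvtColor(c["image"],cv2.COLOR_BGR2GRAY)[v0:v1,u0:u1]; k=8
    G=cv2.resize(g,None,fx=k,fy=k,interpolation=cv2.INTER_CUBIC)
    t=(np.percentile(G,10)+np.percentile(G,75))/2
    cs,_=cv2.findContours((G>t).astype(np.uint8),0,2); b=cv2.boxPoints(cv2.minAreaRect(cv2.convexHull(max(cs,key=cv2.contourArea))))
    w=np.array([pix2world(c,(x+.5)/k-.5+u0,(y+.5)/k-.5+v0,.005) for x,y in b])[:,:2]*1000
    print(n,cv2.minAreaRect(w.astype(np.float32)))
print("cross",pix2world(c,320.0,197.8,.005),pix2world(c,363.6,197.2,.005))
X=cloud(s).reshape(-1,3); T=cloud(c)
def box(n,x0,x1,y0,y1,lo,hi):
    m=X[(X[:,0]>x0)&(X[:,0]<x1)&(X[:,1]>y0)&(X[:,1]<y1)&(X[:,2]>lo)&(X[:,2]<hi)]
    print("side",n,len(m),np.median(m[:,2]).round(4),cv2.minAreaRect((m[:,:2]*1000).astype(np.float32)))
box("stand",.53,.65,-.03,.07,.02,.05);box("sb",.36,.48,-.21,-.1,.018,.05);box("va",.38,.48,.03,.14,.035,.07);box("vb",.35,.45,-.33,-.23,.035,.07)
box("L",.2,.6,.24,.31,.042,.08)
v=T[200:262,435:560,:]; print("vise zmax",np.percentile(v[...,2],99),"y",v[v[...,2]>.05][:,1].max(), "x",v[v[...,2]>.05][:,0].min())
from cell import inverse_kinematics
for th,p in ((71,(.397,-.281)),(90,(.588,-.262)),(0,(.587,-.262)),(105,(.428,.084)),(0,(.588,-.124)),(10,(.418,-.156)),(90,(.588,.018)),(88,(.387,.273)),(0,(.588,-.17))):
    print(th,p,[None if q is None else q.round(2) for q in (inverse_kinematics([*p,.05],(R.from_euler('z',th+d,degrees=True)*R.from_euler('x',180,degrees=True)).as_rotvec()) for d in (-90,90))])
E
```

```text
p1 ((588.766845703125, -125.06190490722656), (81.34043884277344, 96.53478240966797), 88.89102935791016)
p2 ((588.330322265625, -265.9011535644531), (83.56838989257812, 98.714111328125), 88.35965728759766)
cross [ 0.58759162 -0.12484336  0.005     ] [ 0.58783645 -0.26491925  0.005     ]
side stand 438 0.0282 ((589.0210571289062, 20.573562622070312), (59.65220260620117, 79.63589477539062), 88.80001068115234)
side sb 262 0.0252 ((418.05108642578125, -152.0849609375), (50.91215896606445, 81.05950164794922), 10.496427536010742)
side va 301 0.0422 ((428.6839294433594, 86.8798599243164), (49.52449417114258, 63.705997467041016), 14.235203742980957)
side vb 159 0.0411 ((398.17724609375, -278.2546081542969), (64.8984603881836, 48.96038055419922), 72.38614654541016)
side L 1757 0.0506 ((388.6938171386719, 280.9403381347656), (28.6849308013916, 279.50140380859375), 88.68911743164062)
vise zmax 0.1533708587416078 y -0.005158935993727429 x 0.38667645521832333
71 (0.397, -0.281) [array([-0.67,  0.06,  2.14, -0.  ,  0.94,  1.24]), array([-0.67,  0.06,  2.14,  0.  ,  0.94, -1.91])]
90 (0.588, -0.262) [array([-0.46,  0.33,  1.81, -0.  ,  1.  ,  1.11]), array([-0.46,  0.33,  1.81,  0.  ,  1.  , -2.03])]
0 (0.587, -0.262) [None, array([-0.46,  0.33,  1.81,  0.  ,  1.  , -0.46])]
105 (0.428, 0.084) [array([ 0.14, -0.04,  2.24, -0.  ,  0.94,  1.45]), array([ 0.14, -0.04,  2.24,  0.  ,  0.94, -1.7 ])]
0 (0.588, -0.124) [None, array([-0.25,  0.26,  1.9 , -0.  ,  0.98, -0.25])]
10 (0.418, -0.156) [None, array([-0.41, -0.02,  2.22,  0.  ,  0.94, -0.59])]
90 (0.588, 0.018) [array([-0.01,  0.24,  1.93, -0.  ,  0.97,  1.56]), array([-0.01,  0.24,  1.93,  0.  ,  0.97, -1.58])]
88 (0.387, 0.273) [array([ 0.56,  0.03,  2.17, -0.  ,  0.94,  2.17]), array([ 0.56,  0.03,  2.17, -0.  ,  0.94, -0.97])]
0 (0.588, -0.17) [None, array([-0.32,  0.28,  1.88, -0.  ,  0.98, -0.32])]
```

```bash
cat >> h.py <<'E'
def down(deg): return (R.from_euler('z',deg,degrees=True)*R.from_euler('x',180,degrees=True)).as_rotvec()
ROW=-0.3   # yaw of the row of targets, deg
def pick(p,psi,z,opening,force,lift=.13):
    from cell import manip
    manip.set_gripper(opening)
    manip.move_pose([*p,lift],down(psi)); manip.move_linear([*p,z],rate=.15)
    manip.set_gripper(0,force); s=manip.state()
    print("grip",s["gripper_width"].round(4),s["grasp_force"],s["tool_pos"].round(4),s["clock"])
    manip.move_linear([*p,lift],rate=.2); s=manip.state()
    print("lifted",s["gripper_width"].round(4),s["contact_force"].round(2))
def place(p,psi,z,opening,lift=.13):
    from cell import manip
    manip.move_pose([*p,lift],down(psi)); manip.move_linear([*p,z+.02],rate=.2); manip.move_linear([*p,z],rate=.05)
    s=manip.state(); print("down",s["tool_pos"].round(4),s["contact_force"].round(2))
    manip.set_gripper(opening); manip.dwell(.1); manip.move_linear([*p,lift],rate=.2)
    print("clock",manip.state()["clock"])
E
python3 - <<'E'
from h import *
pick((.3975,-.2805),71-90,.007,.078,40)
place((.5881,-.2652),90+ROW,.013,.078)
E
```

```text
Traceback (most recent call last):
  File "h.py", line 28, in pick
    print("grip",s["gripper_width"].round(4),s["grasp_force"],s["tool_pos"].round(4),s["clock"])
                 ^^^^^^^^^^^^^^^^^^^^^^^^
AttributeError: 'float' object has no attribute 'round'
```

```bash
sed -i 's/s\["gripper_width"\].round(4)/round(s["gripper_width"],4)/' h.py; python3 - <<'E'
from h import *
from cell import manip
s=manip.state(); print(s["gripper_width"],s["grasp_force"],s["tool_pos"],s["clock"],s["contact_force"])
manip.move_linear([.3975,-.2805,.13],rate=.2); s=manip.state(); print(s["gripper_width"],s["contact_force"])
place((.5881,-.2652),90+ROW,.013,.078)
pick((.4280,.0845),105.2-90,.007,.078,40)
place((.5881,-.125),90+ROW,.013,.078)
E
```

```text
0.0003749220325308026 0.0 [ 0.39749638 -0.2804997   0.00699827] 4.0083 [ 0.48555883 -0.01345727 -0.55376468]
0.0004119403968997151 [-0.27974165  0.88152205  0.22995847]
down [ 0.5878 -0.265   0.0126] [-0.46  0.17 -0.65]
clock 9.4917
grip 0.0003 0.0 [0.428  0.0845 0.007 ] 13.5083
lifted 0.0002 [ 0.63  0.58 -0.21]
down [ 0.5878 -0.125   0.0127] [-0.32 -0.22 -0.48]
clock 18.9833
```

```bash
python3 - <<'E'
from h import *
from cell import manip,cams
print(manip.state()["gripper_width"],manip.state()["tool_pos"],manip.state()["tcp_rot"],manip.state()["clock"])
c=cams.capture("top");np.savez("top1.npz",**c);s=cams.capture("side");np.savez("side1.npz",**s)
k=3
a=c["image"][165:285,225:425]
cv2.imwrite("pics/t1.png",cv2.resize(a,None,fx=4,fy=4,interpolation=cv2.INTER_CUBIC))
cv2.imwrite("pics/s1.png",cv2.resize(s["image"][0:280,200:440],None,fx=2.1,fy=2.1,interpolation=cv2.INTER_CUBIC))
E
```

```text
0.07790167907519191 [ 0.58732737 -0.12479606  0.12907431] [-2.22636477e+00 -2.21488756e+00  1.08266792e-03] 18.9833
```

View pics/t1.png

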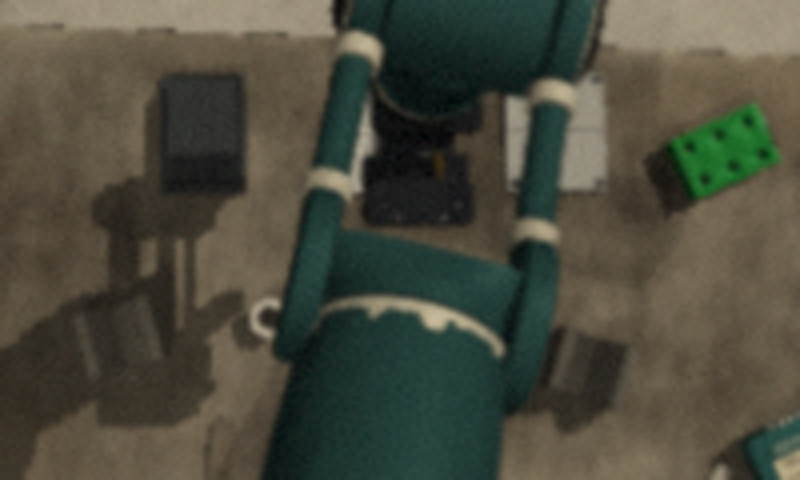

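View pics/s1.png

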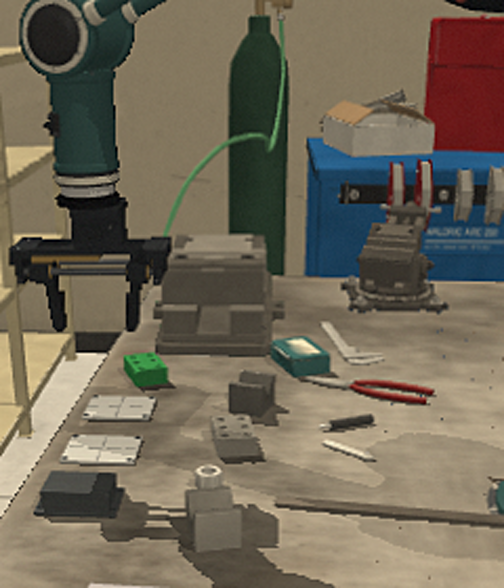

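```bash
python3 - <<'E'
from h import *
s=dict(np.load("side1.npz"));c=dict(np.load("top1.npz"))
p=[.5873,-.1248,.129]
print("side",project(s,p),"top",project(c,p),"seen tips side (228.6,152),(262,152)")
X=cloud(s);print(X[145:154:3,225:265:3].reshape(-1,3)[X[145:154:3,225:265:3].reshape(-1,3)[:,1]>-.6][:12].round(3))
print("base check: top proj of origin",project(c,[0,0,0]),"side",project(s,[0,0,0]), project(s,[0,0,.2]))
print("start tcp",project(s,[.256,-.624,.2]),project(c,[.256,-.624,.2]))
print(s["position"],s["orientation"],c["position"],c["orientation"])
E
```

```text
side [[246.18216022 170.05776896]] top [[323.66540291 192.33476041]] seen tips side (228.6,152),(262,152)
[[ 0.637 -0.117  0.199]
 [ 0.629 -0.117  0.199]
 [ 0.361  0.984  0.532]
 [ 0.361  0.984  0.532]
 [ 0.361  0.984  0.532]
 [ 0.361  0.984  0.532]
 [ 0.361  0.984  0.532]
 [ 0.361  0.984  0.532]
 [ 0.361  0.984  0.532]
 [ 0.361  0.984  0.532]
 [ 0.361  0.984  0.532]
 [ 0.361  0.984  0.532]]
base check: top proj of origin [[283.55084818 384.12535325]] side [[480.99563991 242.46052381]] [[495.47716494 163.50854326]]
start tcp [[364.31752612 103.6921874 ]] [[505.30766159 304.89189946]]
[0.36076596 0.98410705 0.5324201 ] [-0.11702558  2.59666885 -1.62667097] [ 0.41293125 -0.00515894  1.34922101] [-2.17107987  2.20321791 -0.09077979]
```

```bash
python3 - <<'E'
from h import *
from cell import manip,cams
for f in ("side1","top1"):
    c=dict(np.load(f+".npz"));X=cloud(c).reshape(-1,3)[c["z_map"].ravel()>0]
    m=X[(abs(X[:,0]-.587)<.12)&(abs(X[:,1]+.125)<.06)&(X[:,2]>.06)]
    print(f,len(m),"lowest",np.sort(m[:,2])[:8].round(3))
    t=m[m[:,2]<m[:,2].min()+.03];print(t.mean(0).round(3),cv2.minAreaRect((t[:,:2]*1000).astype(np.float32)))
c=dict(np.load("side0.npz"));X=cloud(c).reshape(-1,3)[c["z_map"].ravel()>0]
m=X[(abs(X[:,0]-.256)<.12)&(abs(X[:,1]+.624)<.08)&(X[:,2]>.12)];print("start lowest",np.sort(m[:,2])[:8].round(3))
# shut the fingers and look
manip.set_gripper(0); s=cams.capture("side"); np.savez("side2.npz",**s)
X=cloud(s).reshape(-1,3)[s["z_map"].ravel()>0]
m=X[(abs(X[:,0]-.587)<.12)&(abs(X[:,1]+.125)<.06)&(X[:,2]>.06)];print("shut lowest",np.sort(m[:,2])[:8].round(3),m[m[:,2]<m[:,2].min()+.02].mean(0))
print(manip.state()["tool_pos"])
cv2.imwrite("pics/s2.png",cv2.resize(s["image"][80:240,190:300],None,fx=3.7,fy=3.7,interpolation=cv2.INTER_CUBIC))
E
```

```text
side1 5022 lowest [0.167 0.168 0.168 0.169 0.169 0.17  0.17  0.17 ]
[ 0.588 -0.116  0.183] ((585.5402221679688, -121.93922424316406), (24.8334903717041, 107.7905502319336), 88.71501159667969)
top1 3868 lowest [0.21  0.211 0.212 0.212 0.214 0.214 0.215 0.234]
[ 0.537 -0.117  0.217] ((529.5123901367188, -107.6956558227539), (11.451507568359375, 60.333648681640625), 44.1895866394043)
start lowest [0.239 0.239 0.239 0.24  0.24  0.24  0.24  0.24 ]
shut lowest [0.169 0.17  0.17  0.17  0.171 0.171 0.171 0.172] [ 0.58677891 -0.11611079  0.18039222]
[ 0.58809475 -0.12497633  0.12999217]
```

View pics/s2.png

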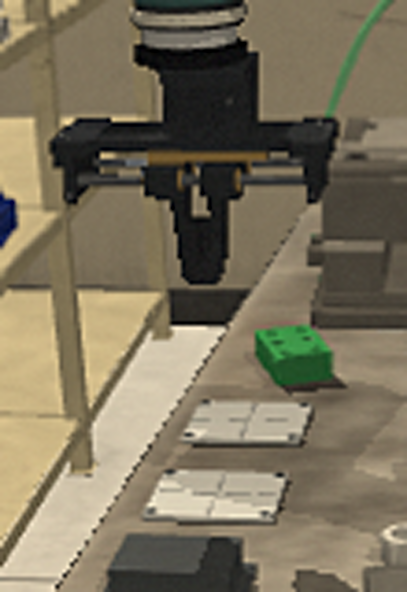

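The picture shows the shut fingertips well above the reported TCP: about 0.170 m by depth against a reported 0.130 m. The same 40 mm offset shows at the start pose, so the fingers passed over the blocks and closed on air, and nothing moved. I'll measure the offset by touching the bench at a clear spot.

```bash
python3 - <<'E'
from h import *
from cell import manip
manip.move_pose([.50,-.125,.02],down(90)); manip.move_linear([.50,-.125,-.031],rate=.12)
print(manip.state()["clock"],manip.state()["contact_force"])
z=-.031
while z>-.048:
    z-=.001; manip.move_linear([.50,-.125,z],rate=.02); s=manip.state(); print(round(z,4),s["tool_pos"][2].round(4),s["contact_force"].round(1))
    if s["contact_force"][2]>4: break
manip.move_linear([.50,-.125,.02],rate=.2); print(manip.state()["clock"])
E
```

```text
21.5 [0.00670735 1.10347276 0.25854898]
-0.032 -0.0311 [ 0.1 -0.1 -0.3]
-0.033 -0.0329 [ 0.7  0.3 -1.3]
-0.034 -0.0341 [0.6 0.6 0.1]
-0.035 -0.0351 [ 0.2 -0.4  0.7]
-0.036 -0.0361 [-0.4  0.3  0.5]
-0.037 -0.0371 [0.5 1.  0.5]
-0.038 -0.0381 [0.1 0.3 0.1]
-0.039 -0.0386 [-0.9  0.3  4. ]
23.9417
```

Tips touch the bench at TCP z = -0.0385, so commands are shifted by -38.5 mm.

```bash
sed -i 's/lift=.13/lift=.09/' h.py; echo 'DZ=-.0385  # reported TCP height when the tips touch z=0' >> h.py
python3 - <<'E'
from h import *
pick((.3975,-.2805),71-90,.007+DZ,.078,40)
from cell import manip
if manip.state()["gripper_width"]>.055: place((.5881,-.2652),90+ROW,.013+DZ,.078)
E
```

```text
grip 0.0596 39.87873155158013 [ 0.3982 -0.2812 -0.0306] 27.875
lifted 0.0598 [ 0.05  0.31 -5.92]
down [ 0.5883 -0.2653 -0.0255] [-0.07  0.1  -4.57]
clock 32.5917
```

```bash
python3 - <<'E'
from h import *
from cell import manip
ok=lambda w: manip.state()["gripper_width"]>w
pick((.4280,.0845),105.2-90,.007+DZ,.078,40)
if ok(.055):
    place((.5881,-.125),90+ROW,.0125+DZ,.078)
    pick((.4178,-.1553),10.3+90,.003+DZ,.072,40)
    if ok(.045): place((.5885,.0185),180+ROW if False else 0+ROW,.0315+DZ,.066)
E
```

```text
grip 0.0597 39.99731910880655 [ 0.429   0.0845 -0.0306] 35.8333
lifted 0.0596 [-0.69 -0.17 -6.1 ]
down [ 0.5886 -0.1252 -0.0256] [-0.51 -0.22 -2.44]
clock 40.5583
grip 0.0506 39.99379266053438 [ 0.4186 -0.1556 -0.0347] 43.0167
lifted 0.0506 [-0.43 -0.26 -7.79]
down [ 0.5889  0.0185 -0.0067] [ 0.44  0.89 -5.13]
clock 47.9
```

```bash
python3 - <<'E'
from h import *
from cell import manip,cams
manip.set_gripper(.062); manip.move_pose([.402,.2725,.09],down(178.5))
c=cams.capture("top");np.savez("top3.npz",**c);s=cams.capture("side");np.savez("side3.npz",**s)
T=cloud(c);S=cloud(s)
for f,X in (("top",T),("side",S)):
    X=X.reshape(-1,3)
    for n,y,lo,hi in (("end",-.265,.03,.07),("mid",-.125,.03,.07),("stop",.0185,.04,.07)):
        m=X[(abs(X[:,0]-.588)<.06)&(abs(X[:,1]-y)<.055)&(X[:,2]>lo)&(X[:,2]<hi)]
        print(f,n,len(m),np.percentile(m[:,2],95).round(4) if len(m) else "",cv2.minAreaRect((m[:,:2]*1000).astype(np.float32)) if len(m)>3 else "")
a=cv2.resize(c["image"][170:225,250:390],None,fx=4.2,fy=4.2,interpolation=cv2.INTER_CUBIC)
b=cv2.resize(s["image"][160:270,200:340],None,fx=4.2,fy=3,interpolation=cv2.INTER_CUBIC)
cv2.imwrite("pics/m3.png",np.vstack([a,b])); print(manip.state()["clock"])
E
```

```text
top end 281 0.0527 ((587.4261474609375, -263.3355712890625), (48.9368896484375, 60.16559600830078), 89.77631378173828)
top mid 294 0.0518 ((587.0410766601562, -125.47904968261719), (50.489810943603516, 59.422115325927734), 89.8268814086914)
top stop 370 0.0574 ((587.977783203125, 17.72988510131836), (49.39386749267578, 77.03177642822266), 89.15301513671875)
side end 206 0.0511 ((587.1895141601562, -260.0364990234375), (57.90260314941406, 60.16398239135742), 89.85185241699219)
side mid 267 0.0512 ((587.6780395507812, -121.76456451416016), (59.77745819091797, 60.27538299560547), 89.51785278320312)
side stop 468 0.0552 ((588.48388671875, 21.889617919921875), (77.50404357910156, 56.9921875), 0.20984119176864624)
50.4667
```

View pics/m3.png

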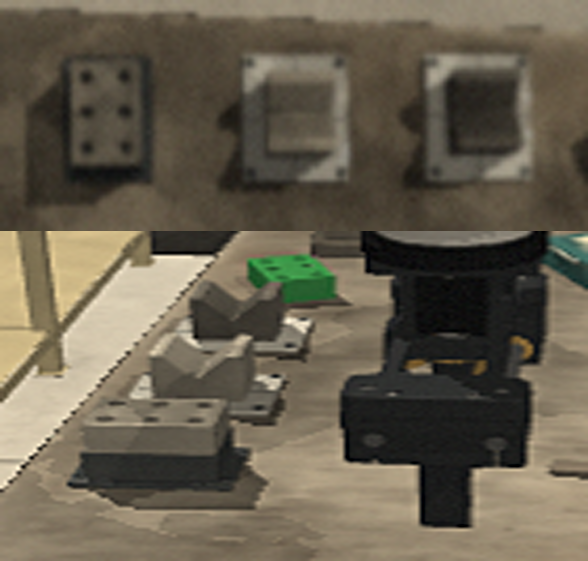

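The blocks sit centred on the plates and the stand, vees up with grooves along the row (stop block at (110,110), vees at (300,115) and (485,115) in the upper half). Now the tube.

```bash
python3 - <<'E'
from h import *
from cell import manip,cams
pick((.402,.2728),178.5,.018+DZ,.062,35)
if manip.state()["gripper_width"]>.028:
    place((.5885,-.1695),90+ROW,.034+DZ,.062)
    manip.move_pose([.40,.15,.15],down(180))
    c=cams.capture("top");s=cams.capture("side");np.savez("top4.npz",**c);np.savez("side4.npz",**s)
    X=cloud(c).reshape(-1,3); m=X[(abs(X[:,0]-.588)<.016)&(X[:,1]<.1)&(X[:,1]>-.35)&(X[:,2]>.058)&(X[:,2]<.09)]
    print("tube",cv2.minAreaRect((m[:,:2]*1000).astype(np.float32)),"top z ends",[np.median(m[abs(m[:,1]-y)<.03][:,2]).round(4) for y in (-.05,-.265)],manip.state()["clock"])
    a=cv2.resize(c["image"][170:225,250:390],None,fx=4.2,fy=4.2,interpolation=cv2.INTER_CUBIC)
    b=cv2.resize(s["image"][160:270,200:340],None,fx=4.2,fy=3,interpolation=cv2.INTER_CUBIC)
    cv2.imwrite("pics/m4.png",np.vstack([a,b]))
E
```

```text
grip 0.0328 34.903418496251106 [ 0.4026  0.2733 -0.0199] 52.375
lifted 0.0329 [ 0.27 -0.09 -4.55]
down [ 0.5884 -0.1697 -0.004 ] [-2.11  0.57  2.96]
clock 57.225
tube ((587.998291015625, -131.73768615722656), (323.2629089355469, 31.899311065673828), 89.98311614990234) top z ends [np.float64(0.0662), np.float64(0.0671)] 58.725
```

View pics/m4.png

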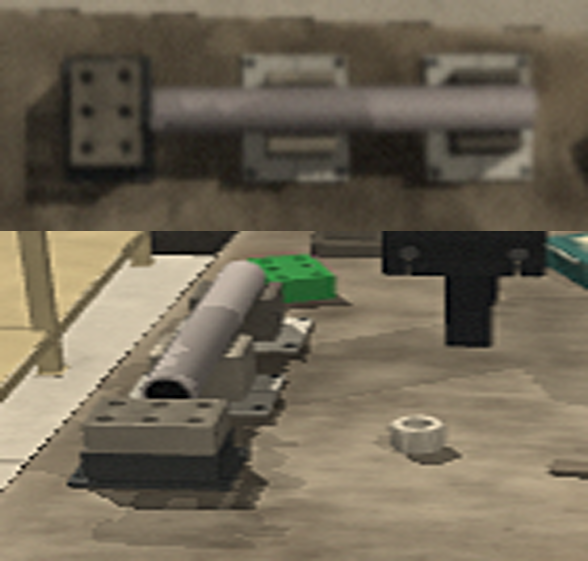

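The tube lies level in both vees. Its stop end is at crop (152,108) and the block face at (141,108), so the gap is about 8 mm; the short tube and the nut were not moved. Handing in.

```bash
python3 -c "
from cell import order
print(order.close_job())"
```

```text
the job is handed in; nothing more can be done
None
```

The job is handed in after about 59 s on the robot's clock: both vee blocks stand on their plates, the stop block is on the stand, and the long tube lies in both vees with its end about 8 mm from the block (measured in the top picture).

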